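# Tighten the grinder's coarse ring home and lock it

### The job

On the cocoa grinder, turn only the outer ring of the double dial clockwise (seen from above) until it is home against its stop and tighten it there to about 0.7 newton metre, never more than 0.9; the inner knob on top must not turn with it. Let go of the ring without turning it back, then push the small lock tab beside the dial fully forward along its rails. Leave the other things on the table where they are.

Things in the scene. Friction and masses are not known exactly. Their poses are not given: they have to be found in the camera images.
- grinder: grey cocoa grinder, fixed: a low housing 205 x 190 mm with a flat steel deck 80 mm above the table; on the deck a double dial, a lock tab to its right, and 97 mm behind the dial a hopper funnel (60 mm across, rim 40 mm above the deck). Origin: on the table under the dial's axis; x ahead towards the hopper, y left, z up. Deck bare out to 65 mm from the dial's axis
- dial_axis (a point): point on the dial's axis at deck height, fixed. Outer ring: ribbed aluminium, 60 mm diameter, 2 to 26 mm above the deck; smaller inner knob above it. It turns clockwise (from above) 0.4 to 1.3 rad from its start to a stop that must be felt, dragging with 0.16 N m; against the stop the torque rises by 20 N m per rad
- inner_mark (a point): end of the dark mark on top of the inner knob, 16 mm from the axis, 45 mm above the deck. The inner knob (aluminium, 36 mm diameter, 27 to 45 mm above the deck, same axis as the ring) turns very easily (0.02 N m), apart from the ring. Its starting angle is arbitrary and must be kept (the mark may shift by 3 mm at most)
- stop_spring (a joint): twist of the sprung stop under the outer ring, rad, positive clockwise: about 0 until the ring is tightened against the stop, then torque = 20 N m/rad x twist, plus 0.2 N m friction while turning (standing still, the friction may go either way): 0.025 to 0.045 at 0.7 N m. When the tightened ring is let go it springs back and stays wound at about 0.01; turning the ring back unwinds it to near 0
- lock_tab (a joint): travel of the lock tab, m: 0 at the start, 0.018 fully forward (towards the grinder's +x) against its end; it drags with about 4 N and stays where it is left
- lock_back (a point): middle of the rear face of the steel lock tab (the face to push on, facing the grinder's -x), 9.5 mm above the deck. The tab is 12 mm long in x, 16 mm wide in y, 18.5 mm high above the deck; its line runs 88 mm to the right of the dial's axis (grinder's y = -0.088); the deck behind it is free for 55 mm
- tin: bystander: round cocoa tin, 64 mm diameter, 64 mm high; origin under its centre
- sweet_a: bystander: twist-wrapped sweet, 36 x 60 x 18 mm; origin under its centre
- pod: bystander: dried cocoa pod, 67 x 165 x 59 mm; origin under its centre
- spool: bystander: ribbon spool, 53 mm diameter, 22 mm high; origin under its centre
- pack: bystander: flat pack, 46 x 96 x 22 mm; origin under its centre
- chunk: bystander: chocolate piece, 39 x 31 x 16 mm; origin under its centre

How it is judged:
On the way, in this order (a step that is already met when the one before it is completed fails the run):
1. the outer ring is tightened against its stop, to about 0.5 N m at least (value of joint stop_spring above 0.02 rad), for 0.2 s.
2. then the lock tab is pushed forward, 15 of its 18 mm at least (value of joint lock_tab above 0.015 m), for 0.2 s.
At the end, for the whole second after the job is handed in: The outer ring stands tight against its stop, let go (stop still wound by 0.005 to 0.02 rad, as it stays when tightened and not turned back), the lock tab is at least 15 mm of its 18 mm forward, the inner knob's mark is within 3 mm of where it was (value of joint stop_spring between 0.005 and 0.02 rad and value of joint lock_tab above 0.015 m and distance of inner_mark from where it was at the start of the episode below 0.003 m); the robot touches nothing.
It fails at once if the outer ring is forced: the stop is wound by more than 0.065 rad (over 1 N m) (value of joint stop_spring above 0.065 rad).
It fails at once if the inner knob turns: its mark shifts by more than 3 mm (distance of inner_mark from where it was at the start of the episode above 0.003 m).
It fails at once if a bystander is shifted by more than 20 mm (distance of any of tin, sweet_a, pod, spool, pack, chunk from where it was at the start of the episode above 0.02 m).
It also fails if it takes over 64 s, if anything falls off the work surface, if the arm or the gripper's body presses on something with over 40 N, if the wrist force passes 120 N, or if a joint passes its speed limit or range.

### The arm

A 7-joint arm with a two-finger parallel gripper is mounted at the origin on a cart in front of the work surface, level with it; the furniture and walls round the work are solid. World frame = base frame: x ahead of the robot, y to its left, z up, the work surface at z = 0. Lengths are in m, angles in rad, forces in N, time in s.
With the tool pointing down it reaches from about 0.4 to 0.85 m from the base axis. Payload 4.5 kg.
Tool frame: the origin (TCP) lies between the finger pads; the fingertips stand 17 mm ahead of it and the grasp point (between the pads) lies 2 mm behind it; z points along the fingers, y is the line along which they close (so a half turn about z gives the same grasp; the last joint's range is limited). The gripper opens to 88 mm and grips with 3 to 60 N. Pads are 18 mm wide; open, the fingers measure 123 mm over their backs; the gripper's body (75 mm by 187 mm) begins 45 mm behind the grasp point.
Start: joints at [1.159, 0.689, -0.195, 1.565, 0.157, 0.902, -0.215], TCP at [0.27, -0.564, 0.256] pointing down, gripper open.
Joint ranges: [-3.01, 3.01], [-0.46, 2.08], [-1.47, 1.51], [0.13, 2.56], [-1, 4.14], [0.04, 2.09], [-2.66, 2.66]. Speed limits (rad/s): [2.57, 2.57, 3.14, 3.14, 3.14, 3.14, 3.14].

### API

Orientations are given as a rotation vector (axis times angle).
In Python, from rig import manip gives the robot as it stands. Calls block until the motion is done:
- manip.movep(position, orientation): joint-space move of the TCP to a pose.
- manip.servo_line(position, vel=0.15, frame=None, max_force=None): straight line of the TCP; frame=None keeps the orientation; vel is the mean speed in m/s. With max_force (N) it stops when the force on the tool has changed by that much, and returns True; else False.
- manip.move_joints(angles): joint-space move.
- manip.ungrasp() and manip.close_gripper(effort=None): open the fingers fully, or close them until they stop; effort is the grip in N (None keeps the last).
- manip.dwell(seconds).
- manip.solve_ik(position, orientation): joint angles nearest the present ones, or None.
- manip.sense(): the state.
- manip.camera(name): name is "side" or "top"; returns the picture (384x512x3 uint8, blue, green, red); there is no depth.
- manip.camera_params(name): a dict with "intrinsics" (3x3 intrinsics, pixels), "T" (4x4, takes a point from camera to world coordinates). Camera axes: x right, y up, looking along -z (the intrinsics and any distortion apply to the point x, -y, -z); pixel columns grow to the right and rows downward; lengths in m; the calibration is good to about 2 mm. A picture is of the moment at which its call begins. camera_params takes no time and is no camera call.
A pose or a line that the arm cannot do raises manip.Unreachable and nothing moves.
- manip.sign_off(): hands the job in; it is judged then, once.
The state is a dict: "t": time; "joint_positions": joint angles; "joint_vel": joint speeds; "tau": joint torques, N m; "eef_pos": TCP position; "ee_rot": TCP orientation; "contact_force": force on the tool from outside, world axes, zero at the start; "torque": the same for the moment, N m; "gripper_width": finger opening in m; "grip_force": force on a finger pad.
Only numpy, scipy, OpenCV 4.12 (cv2) and the standard library are available. Lean on these libraries where they do the work, as an engineer would, in place of code of your own. Each camera call takes 0.05 s, during which the arm holds its last target. There are 200 camera calls.

## Working session

There is one attempt and no reset: what is moved stays moved. The work goes in short steps, each a Python script; the robot and the scene stay as the last script left them, time stands still between calls to the robot, and variables do not carry over. Pictures are saved under pics/ and viewed, at most 10 in all, crops included, and the job is handed in when it is done.

```bash
mkdir -p pics; ls
python3 - <<'E'
from rig import manip
import cv2
for n in("top","side"):
    im=manip.camera(n); cv2.imwrite(f"pics/{n}0.png",im)
    p=manip.camera_params(n); print(n,p)
s=manip.sense(); print(s)
E
```

```text
pics
top {'intrinsics': array([[363.04376316,   0.        , 258.63467593],
       [  0.        , 363.04376316, 197.365912  ],
       [  0.        ,   0.        ,   1.        ]]), 'T': array([[ 2.17470546e-02,  9.97760785e-01, -6.32493605e-02,
         5.08102235e-01],
       [-9.99763413e-01,  2.16763463e-02, -1.80398997e-03,
         5.25802535e-04],
       [-4.28935407e-04,  6.32736280e-02,  9.97996124e-01,
         9.94028723e-01],
       [ 0.00000000e+00,  0.00000000e+00,  0.00000000e+00,
         1.00000000e+00]])}
side {'intrinsics': array([[383.02400747,   0.        , 257.125781  ],
       [  0.        , 383.02400747, 192.97456143],
       [  0.        ,   0.        ,   1.        ]]), 'T': array([[-0.94389573,  0.20216749, -0.26113054,  0.25645696],
       [-0.32983062, -0.53757474,  0.77603167,  0.95776616],
       [ 0.01651119,  0.81862183,  0.57409553,  0.7852907 ],
       [ 0.        ,  0.        ,  0.        ,  1.        ]])}
{'t': 0.1, 'joint_positions': array([ 1.15874869,  0.68989274, -0.19453162,  1.56619979,  0.15729154,
        0.90249949, -0.21511595]), 'joint_vel': array([-0.00141421, -0.0022351 , -0.00068304, -0.00166122, -0.00209634,
       -0.00209022,  0.00031114]), 'tau': array([-2.52886515e-03, -5.28493917e+01, -1.27111450e+00, -1.53834432e+01,
       -5.25331171e-02,  2.03363350e-03,  2.40971940e-05]), 'eef_pos': array([ 0.2692605 , -0.56344776,  0.25500583]), 'ee_rot': array([-3.06232882e+00, -6.94298905e-01,  7.14822235e-04]), 'contact_force': array([ 0.76296783,  0.01256468, -0.21135971]), 'torque': array([-0.02889337, -0.06389116, -0.00721499]), 'grip_force': 0.0, 'gripper_width': 0.0877491231275228}
```

View pics/top0.png

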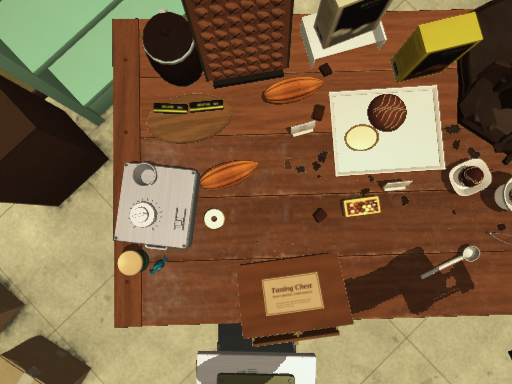

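View pics/side0.png

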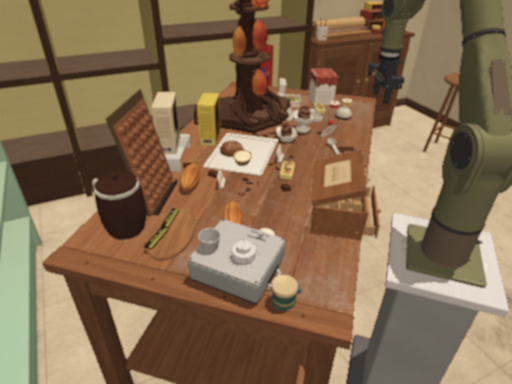

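The top view shows the grinder: dial near (143,215), lock rails near (180,218), hopper (145,174), tin (132,262) and sweet (158,265). The side view shows the dial near (243,250). I'll enlarge both.

Run:
```python
import cv2,numpy as np
a=cv2.imread("pics/top0.png")[155:255,108:208]; b=cv2.imread("pics/side0.png")[215:305,185:285]
a=cv2.resize(a,(600,600),interpolation=cv2.INTER_CUBIC);
cv2.imwrite("pics/crop_t.png",a); cv2.imwrite("pics/crop_s.png",cv2.resize(b,(600,540),interpolation=cv2.INTER_CUBIC))
```

```text
(no output)
```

View pics/crop_t.png

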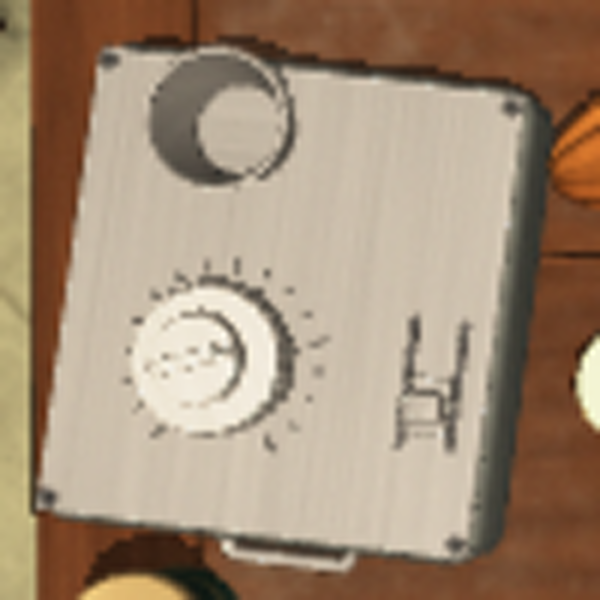

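View pics/crop_s.png

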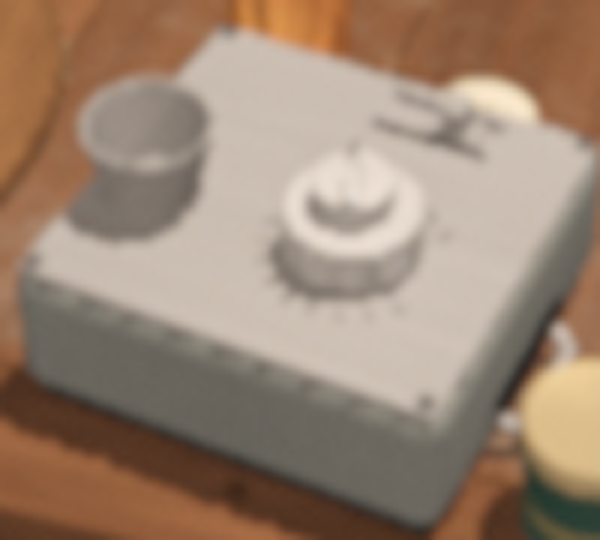

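Readings in the top crop (6x): screws TL(108,60), TR(511,107), BL(47,497), BR(456,545); ring top ellipse centre about (206,359); hopper rim centre about (222,118); tab about (421,408). In the side crop the ring top centre is about (355,207). I'll convert these to points and cross-check them.

```bash
cat > h.py <<'E'
import numpy as np
from rig import manip
from scipy.spatial.transform import Rotation as R
def ray(n,uv):
    p=manip.camera_params(n);K=p["intrinsics"];T=p["T"]
    d=np.linalg.inv(K)@[uv[0],uv[1],1]; return T[:3,3],T[:3,:3]@[d[0],-d[1],-d[2]]
def onplane(n,uv,z):
    o,d=ray(n,uv); return o+d*(z-o[2])/d[2]
def tri(a,b):
    (o1,d1),(o2,d2)=ray("top",a),ray("side",b)
    s=np.linalg.lstsq(np.c_[d1,-d2],o2-o1,rcond=None)[0]
    p,q=o1+s[0]*d1,o2+s[1]*d2; return (p+q)/2,np.linalg.norm(p-q)
def down(a): # tool z down, tool y (closing line) along world angle a
    y=np.array([np.cos(a),np.sin(a),0]);z=np.array([0,0,-1.])
    return R.from_matrix(np.c_[np.cross(y,z),y,z]).as_rotvec()
E
python3 - <<'E'
from h import *
c=lambda x,y:((x+.5)/6-.5+108,(y+.5)/6-.5+155); cs=lambda x,y:((x+.5)/6-.5+185,(y+.5)/6-.5+215)
S=[onplane("top",c(*q),.08) for q in((108,60),(511,107),(47,497),(456,545))]
for s in S:print(s[:2])
a=lambda v:np.arctan2(v[1],v[0])
print("yaws",a(S[0]-S[2]),a(S[1]-S[3]),a(S[0]-S[1])-np.pi/2,a(S[2]-S[3])-np.pi/2)
dial=onplane("top",c(206,359),.106);hop=onplane("top",c(222,118),.12);tab=onplane("top",c(421,408),.0985)
print("dial",dial,"tri",tri(c(206,359),cs(355,207)),"side",onplane("side",cs(355,207),.106))
print("side hop",onplane("side",cs(145,122),.12))
print("hop",hop,np.linalg.norm((hop-dial)[:2]),a(hop-dial))
yaw=np.mean([a(S[0]-S[2]),a(S[1]-S[3]),a(S[0]-S[1])-np.pi/2,a(S[2]-S[3])-np.pi/2])
Rz=R.from_euler("z",yaw).as_matrix()
print(yaw,"tab in G",Rz.T@(tab-dial),"screws", [ (Rz.T@(s-dial))[:2].round(3) for s in S])
for k in np.arange(-3,3.2,.4):
    q=manip.solve_ik([*dial[:2],.25],down(k)); print(round(k,2),None if q is None else np.round(q,2))
E
```

```text
[0.64203508 0.34155094]
[0.62573664 0.17046642]
[0.45770547 0.35875895]
[0.44151741 0.18728982]
yaws -0.09308475311743583 -0.09107006729287988 -0.09497878859134001 -0.09412902665009737
dial [0.51643992 0.28641878 0.106     ] tri (array([0.51592542, 0.28648757, 0.10527498]), np.float64(0.0010877926513204385)) side [0.51510857 0.28710744 0.106     ]
side hop [0.61437743 0.28279686 0.12      ]
hop [0.6135903 0.2795436 0.12     ] 0.09739334963871922 -0.0706506344712292
-0.09331565891293828 tab in G [-0.00992878 -0.08791801 -0.0075    ] screws [array([0.12 , 0.067]), array([ 0.12 , -0.105]), array([-0.065,  0.067]), array([-0.065, -0.106])]
-3.0 [ 0.03  0.93 -1.26  1.65  0.93  1.27  1.86]
-2.6 [-1.11  0.9   1.09  1.71 -0.89  1.1  -2.33]
-2.2 [-0.73  0.66  0.25  1.69 -0.21  0.81 -2.59]
-1.8 [-0.65  0.65  0.11  1.69 -0.09  0.81 -2.29]
-1.4 [-0.58  0.65 -0.01  1.69  0.01  0.81 -1.99]
-1.0 [-0.51  0.65 -0.14  1.68  0.11  0.82 -1.69]
-0.6 [-0.43  0.65 -0.26  1.68  0.21  0.84 -1.38]
-0.2 [-0.36  0.67 -0.38  1.67  0.31  0.86 -1.07]
0.2 [-0.3   0.68 -0.51  1.67  0.4   0.89 -0.76]
0.6 [-0.23  0.71 -0.63  1.67  0.5   0.93 -0.45]
1.0 [-0.17  0.74 -0.75  1.66  0.59  0.98 -0.13]
1.4 [-0.12  0.77 -0.86  1.66  0.67  1.03  0.2 ]
1.8 [-0.07  0.81 -0.97  1.66  0.74  1.09  0.54]
2.2 [ 0.03  0.93 -1.26  1.65  0.93  1.27  0.78]
2.6 [ 0.03  0.93 -1.26  1.65  0.93  1.27  1.18]
3.0 [ 0.03  0.93 -1.26  1.65  0.93  1.27  1.58]
```

Dial axis ≈ (0.516, 0.2866), confirmed by both views. Grinder yaw is about −0.093, hopper distance 97.4 mm (given as 97), tab at y = −0.088. Moving above the dial.

Run:
```python
from h import *
D=np.array([.516,.2866]); a=.5
s=manip.sense(); manip.servo_line([*s["eef_pos"][:2],.36],vel=.2)
manip.movep([*D,.24],down(a))
s=manip.sense();print(s["t"],s["eef_pos"],s["joint_positions"].round(2),s["contact_force"],s["torque"])
print(manip.servo_line([*D,.102],vel=.08,max_force=6))
s=manip.sense();print(s["t"],s["eef_pos"],s["contact_force"],s["torque"])
import cv2
for n,(x,y) in dict(top=(95,150),side=(170,170)).items():
    cv2.imwrite(f"pics/{n}1.png",cv2.resize(manip.camera(n)[y:y+120,x:x+130],None,fx=4,fy=4,interpolation=cv2.INTER_CUBIC))
```

```text
3.9 [0.51664897 0.28562103 0.23997878] [-0.15  0.76 -0.78  1.67  0.63  0.98 -0.67] [0.15650164 0.00159143 0.10164772] [ 0.00865108 -0.11115277  0.02043591]
False
5.775 [0.51619393 0.28678252 0.1023903 ] [-0.75681911 -0.50497818 -0.66107369] [ 0.06552124 -0.07923956  0.00644498]
```

View pics/side1.png

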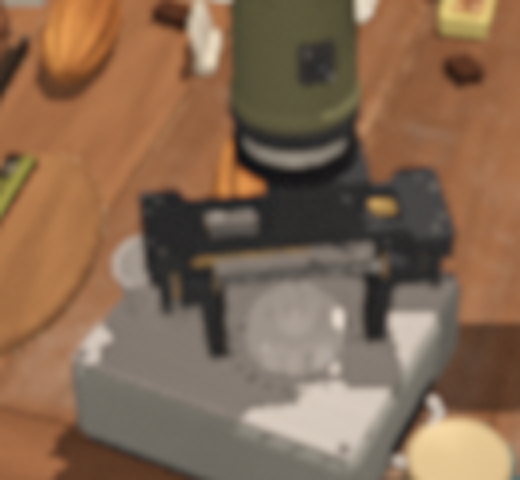

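The side view shows the fingers either side of the ring, at (215,350) and (375,335), with the dial between them at (295,325) and the hopper clear. Next: a light close to centre along the closing line.

Run:
```python
from h import *
s=manip.sense();f0=s["contact_force"]
manip.close_gripper(5)
def st():
    s=manip.sense();M=R.from_rotvec(s["ee_rot"]).as_matrix()
    print(round(s["t"],2),s["eef_pos"].round(4),"Ftool",(M.T@(s["contact_force"]-f0)).round(2),"w",round(s["gripper_width"],4),"grip",round(s["grip_force"],1),"tz",round(s["torque"][2],3)); return M
M=st()
manip.close_gripper(20);M=st()
```

```text
6.41 [0.5164 0.2869 0.1021] Ftool [0.46 1.84 0.76] w 0.06 grip 5.0 tz -0.008
6.62 [0.5164 0.2868 0.1021] Ftool [ 1.26  1.05 -0.14] w 0.0595 grip 20.0 tz 0.029
```

Well centred (lateral force about 1 N, width 60 mm). Turning clockwise in small steps on joint 7 and watching the moment.

Run:
```python
from h import *
manip.close_gripper(45)
s=manip.sense();q=s["joint_positions"].copy();q0=q[6];t0=s["torque"][2];T=s["t"];f0=s["contact_force"];print(T,t0)
i=0;step=.02;hist=[]
while True:
    q[6]-=step; manip.move_joints(q); s=manip.sense(); tz=s["torque"][2]-t0; i+=1
    hist.append(tz)
    if i%8==0 or tz>.25: print(round(s["t"],2),"cmd",round(q0-q[6],3),"act",round(q0-s["joint_positions"][6],4),"tz",round(tz,3),(s["contact_force"]-f0).round(1),s["eef_pos"].round(4))
    if tz>.25: break
    if s["t"]-T>18 or q0-q[6]>1.4: print("limit");break
```

```text
6.8417 -0.001052671569968974
8.84 cmd 0.16 act 0.1598 tz -0.123 [-1.1  0.3  1. ] [0.5164 0.2869 0.1021]
10.84 cmd 0.32 act 0.3198 tz -0.156 [ 0.5 -0.4  0.8] [0.5165 0.2869 0.1021]
12.84 cmd 0.48 act 0.4804 tz -0.144 [1.7 1.2 0.1] [0.5165 0.2869 0.1021]
14.84 cmd 0.64 act 0.6404 tz -0.088 [ 1.3 -0.2  0.2] [0.5166 0.2869 0.1021]
16.34 cmd 0.76 act 0.7593 tz 0.367 [ 2.2 -0.4 -0.2] [0.5166 0.2869 0.1021]
```

Run:
```python
from h import *
for k in range(4):
    s=manip.sense();M=R.from_rotvec(s["ee_rot"]).as_matrix()
    print(round(s["t"],2),"ang",round(np.arctan2(M[1,1],M[0,1]),4),"q7",s["joint_positions"][6].round(4),"T",s["torque"].round(3),"tau7",s["tau"][6].round(3),"w",s["gripper_width"].round(4),s["grip_force"].round(1)); manip.dwell(.1)
```

```text
Traceback (most recent call last):
AttributeError: 'float' object has no attribute 'round'
```

Run:
```python
from h import *
for k in range(4):
    s=manip.sense();M=R.from_rotvec(s["ee_rot"]).as_matrix()
    print(round(s["t"],2),"ang",round(np.arctan2(M[1,1],M[0,1]),4),"q7",round(s["joint_positions"][6],4),"T",s["torque"].round(3),"tau",s["tau"].round(3),"w",round(s["gripper_width"],4)); manip.dwell(.1)
```

```text
16.34 ang -0.2587 q7 -1.5817 T [ 0.338 -1.087  0.366] tau [ -0.39  -53.451  -8.634  -6.435  -1.242   0.769  -0.391] w 0.059
16.44 ang -0.2587 q7 -1.5817 T [ 0.264 -1.148  0.392] tau [ -0.367 -53.452  -8.621  -6.448  -1.254   0.768  -0.385] w 0.0595
16.54 ang -0.2588 q7 -1.5816 T [ 0.261 -1.141  0.345] tau [ -0.363 -53.45   -8.62   -6.45   -1.255   0.767  -0.385] w 0.0591
16.64 ang -0.2588 q7 -1.5817 T [ 0.315 -1.128  0.403] tau [ -0.364 -53.45   -8.62   -6.45   -1.255   0.767  -0.385] w 0.0592
```

The grip has turned from 0.50 to −0.259 rad (clockwise), and joint 7's torque of −0.385 confirms the stop is felt. Tightening in fine steps to about 0.7 N m.

Run:
```python
from h import *
q=manip.sense()["joint_positions"].copy();q0=q[6]
for i in range(14):
    q[6]-=.003; manip.move_joints(q); tau=-manip.sense()["tau"][6]
    s=manip.sense(); print(round(s["t"],2),"cmd",round(q0-q[6],3),"act",round(q0-s["joint_positions"][6],4),"tz",round(s["torque"][2],3),"tau7",round(tau,3))
    if tau>.69: break
manip.dwell(.4);s=manip.sense();print(s["t"],s["torque"][2],s["tau"][6])
```

```text
16.99 cmd 0.003 act 0.0022 tz 0.571 tau7 0.6
17.24 cmd 0.006 act 0.0051 tz 0.66 tau7 0.641
17.49 cmd 0.009 act 0.008 tz 0.68 tau7 0.68
17.74 cmd 0.012 act 0.0109 tz 0.677 tau7 0.717
18.1417 0.7196990992595244 -0.7153661549091339
```

Run:
```python
from h import *
import cv2
q=manip.sense()["joint_positions"].copy()
q[6]-=.004; manip.move_joints(q);manip.dwell(.4);s=manip.sense();print(s["t"],s["torque"][2],s["tau"][6])
manip.ungrasp();manip.dwell(.3);s=manip.sense();print(s["t"],s["gripper_width"],s["torque"],s["contact_force"],s["eef_pos"])
p=s["eef_pos"];manip.servo_line([*p[:2],.22],vel=.1)
g=R.from_euler("z",-.0933).as_matrix(); P=np.array([.5163,.2868,.08])
L=lambda x,y,z:P+g@[x,y,z]
# closing line along grinder y; pre-push pose 25 mm behind the tab's rear face
for k in(np.pi/2-.0933,-np.pi/2-.0933):print(manip.solve_ik(L(-.041,-.088,.14),down(k)))
im=manip.camera("top"); cv2.imwrite("pics/top2.png",im)
print(manip.sense()["t"])
```

```text
18.7917 0.7685979571117898 -0.7537054270505905
19.6833 0.08817888067841466 [-0.01435256 -0.09265698  0.04875249] [-0.09119067 -0.80443894 -0.24918338] [0.51660198 0.28686211 0.10212616]
[ 0.1615144   0.86876487 -1.21680718  1.92263048  0.94737797  1.08036699
  0.00810791]
[-0.239418    0.61520227 -0.41674915  1.94176938  0.38909686  0.6634289
 -2.56286349]
21.0583
```

Run:
```python
from h import *
import cv2
g=R.from_euler("z",-.0933).as_matrix(); P=np.array([.5163,.2868,.08])
L=lambda x,y,z:P+g@[x,y,z]
def st(m):
    s=manip.sense();print(m,round(s["t"],2),"G",(g.T@(s["eef_pos"]-P)).round(4),"F",(g.T@s["contact_force"]).round(1),"w",round(s["gripper_width"],4))
manip.movep(L(-.045,-.088,.14),down(np.pi/2-.0933)); manip.close_gripper(20); st("above")
print(manip.servo_line(L(-.045,-.088,.025),vel=.08,max_force=5)); st("down")
print(manip.servo_line(L(-.02,-.088,.025),vel=.02,max_force=3)); st("touch")
cv2.imwrite("pics/side3.png",cv2.resize(manip.camera("side")[170:290,170:300],None,fx=4,fy=4,interpolation=cv2.INTER_CUBIC))
```

```text
above 23.67 G [-0.045 -0.088  0.14 ] F [0.5 0.4 0. ] w 0.0005
False
down 25.26 G [-0.0448 -0.0878  0.0254] F [ 0.3 -0.   0.1] w 0.0008
True
touch 26.23 G [-0.0249 -0.0881  0.0245] F [-0.3  0.  -0.1] w 0.0003
```

View pics/side3.png

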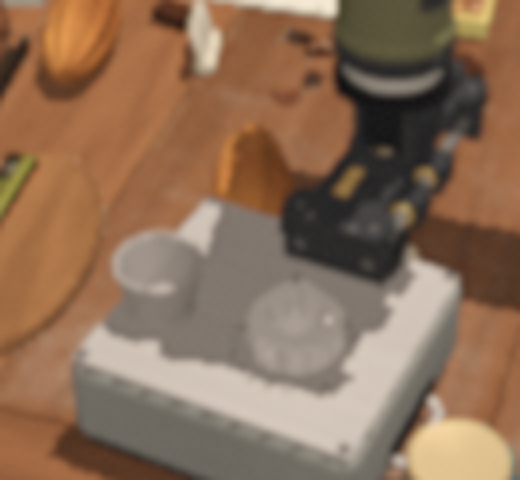

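The gripper is clear of the dial, and contact came at x = −0.0249, where I predicted −0.025. Pushing to the end.

Run:
```python
from h import *
import cv2
g=R.from_euler("z",-.0933).as_matrix(); P=np.array([.5163,.2868,.08])
L=lambda x,y,z:P+g@[x,y,z]
def st(m):
    s=manip.sense();print(m,round(s["t"],2),"G",(g.T@(s["eef_pos"]-P)).round(4),"F",(g.T@s["contact_force"]).round(1))
print(manip.servo_line(L(0,-.088,.025),vel=.025,max_force=20)); st("push"); manip.dwell(.4); st("hold")
manip.servo_line(L(-.04,-.088,.025),vel=.06); manip.servo_line(L(-.04,-.088,.16),vel=.12)
manip.movep([.36,.1,.36],down(np.pi/2-.0933)); manip.dwell(.3); st("away")
cv2.imwrite("pics/top4.png",cv2.resize(manip.camera("top")[155:280,108:208],(480,600),interpolation=cv2.INTER_CUBIC))
```

```text
False
push 27.43 G [-0.0054 -0.0883  0.0246] F [-16.4  -1.7   3.2]
hold 27.82 G [-0.0053 -0.0883  0.0245] F [-16.   -0.9   3.3]
away 31.01 G [-0.138  -0.2     0.2796] F [ 0.1  0.2 -0. ]
```

View pics/top4.png

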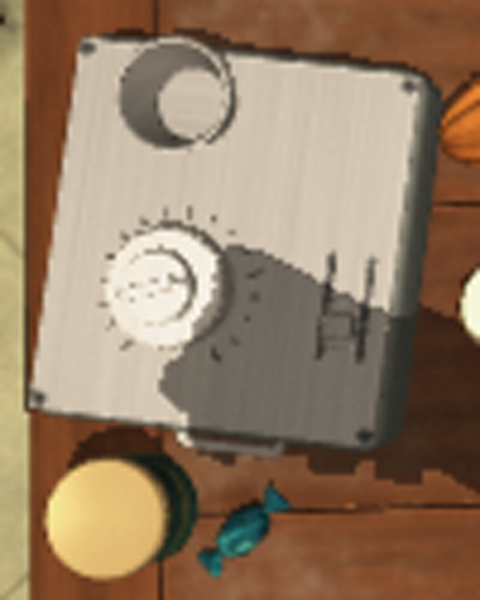

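The tab appears around (340,325), which would be hardly moved, but the gripper's shadow hides it. I'll take the arm further away and compare with the first picture.

Run:
```python
from h import *
import cv2
manip.movep([.35,-.25,.36],down(np.pi/2-.0933)); print(manip.sense()["t"])
t=manip.camera("top");s=manip.camera("side");cv2.imwrite("pics/t5.png",t);cv2.imwrite("pics/s5.png",s)
f=lambda n,x,y,w,h:cv2.resize((n if n is not None else 0)[y:y+h,x:x+w],(400,300),interpolation=cv2.INTER_CUBIC)
t0=cv2.imread("pics/top0.png");s0=cv2.imread("pics/side0.png")
B=(160,200,40,30);C=(228,222,48,36)
cv2.imwrite("pics/cmp.png",np.vstack([np.hstack([f(t0,*B),f(t,*B)]),np.hstack([f(s0,*C),f(s,*C)])]))
```

```text
32.375
```

View pics/cmp.png

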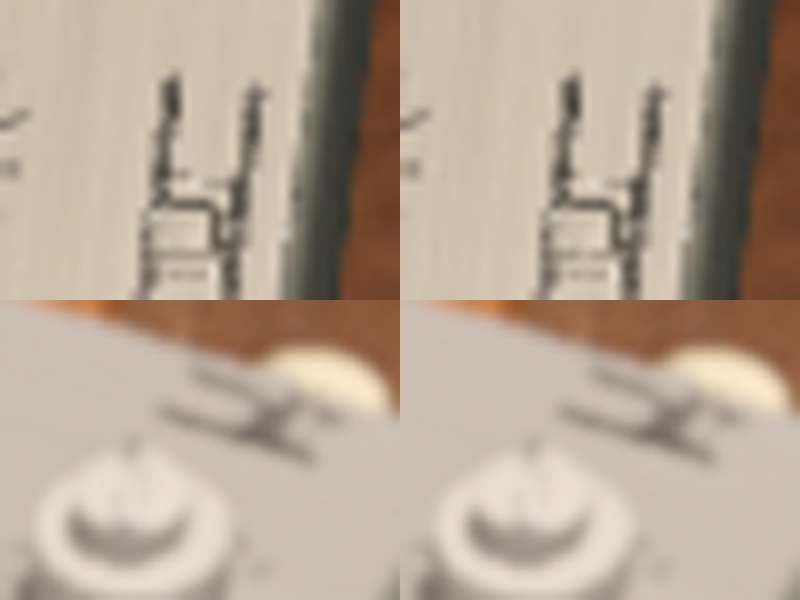

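The knob mark is unchanged, but in the top view the tab still sits at about px (175–181, 220–225), so it doesn't seem to have moved. I'll approach again, logging force against position to see where contact comes.

Run:
```python
from h import *
import cv2
g=R.from_euler("z",-.0933).as_matrix(); P=np.array([.5163,.2868,.08])
L=lambda x,y,z:P+g@[x,y,z]
def st(m):
    s=manip.sense();print(m,round(s["t"],2),"G",(g.T@(s["eef_pos"]-P)).round(4),"F",(g.T@s["contact_force"]).round(1))
manip.movep(L(-.04,-.088,.12),down(np.pi/2-.0933)); manip.servo_line(L(-.04,-.088,.025),vel=.1,max_force=6);st("down")
for x in np.arange(-.032,.001,.004):
    hit=manip.servo_line(L(x,-.088,.025),vel=.03); st(round(x,3))
    if (g.T@manip.sense()["contact_force"])[0]<-14:break
cv2.imwrite("pics/t6.png",manip.camera("top"));cv2.imwrite("pics/s6.png",manip.camera("side"))
```

```text
down 35.38 G [-0.0398 -0.0877  0.0254] F [-0.2 -0.7  0.3]
-0.032 35.79 G [-0.0317 -0.088   0.0251] F [-0.2  0.9  0.4]
-0.028 36.08 G [-0.0278 -0.088   0.025 ] F [0.1 0.9 0.4]
-0.024 36.36 G [-0.0243 -0.0879  0.0249] F [-2.1 -0.8  1.2]
-0.02 36.64 G [-0.0203 -0.0879  0.0249] F [-3.3  0.7  0.8]
-0.016 36.92 G [-0.0159 -0.0879  0.025 ] F [-2.5  1.   0.3]
-0.012 37.21 G [-0.0116 -0.088   0.025 ] F [-2.2 -0.3 -0.1]
-0.008 37.49 G [-0.0076 -0.088   0.025 ] F [-2.6  0.8 -0.4]
-0.004 37.77 G [-0.0056 -0.0881  0.025 ] F [-7.2 -0.1  3.7]
0.0 38.06 G [-0.0054 -0.0881  0.025 ] F [-15.3  -0.5   8.7]
```

The log shows the tab does slide: 3 N drag from −0.0243, then a hard end at −0.0055, about 18.8 mm of travel. So the first push worked, and the level retreat must have pulled the tab back (the tool feels an upward load, so something bears on it). This time I'll relieve the push and lift straight up.

Run:
```python
from h import *
import cv2
g=R.from_euler("z",-.0933).as_matrix(); P=np.array([.5163,.2868,.08])
L=lambda x,y,z:P+g@[x,y,z]
def st(m):
    s=manip.sense();print(m,round(s["t"],2),"G",(g.T@(s["eef_pos"]-P)).round(4),"F",(g.T@s["contact_force"]).round(1))
manip.servo_line(L(-.0045,-.088,.025),vel=.03);st("relieve")
for z in(.027,.030,.036,.044,.055):
    manip.servo_line(L(-.0045,-.088,z),vel=.04);st(z)
manip.servo_line(L(-.0045,-.088,.14),vel=.15)
manip.movep([.35,-.25,.36],down(np.pi/2-.0933));st("away")
t=manip.camera("top");cv2.imwrite("pics/t7.png",t);t0=cv2.imread("pics/top0.png");t6=cv2.imread("pics/t6.png");s6=cv2.imread("pics/s6.png")
f=lambda n,x,y,w,h:cv2.resize(n[y:y+h,x:x+w],(400,300),interpolation=cv2.INTER_CUBIC)
B=(160,200,40,30)
print("diff",np.abs(t[200:232,165:195].astype(int)-t0[200:232,165:195]).max(), np.abs(t[200:232,130:160].astype(int)-t0[200:232,130:160]).max())
cv2.imwrite("pics/cmp2.png",np.vstack([np.hstack([f(t0,*B),f(t,*B)]),np.hstack([f(t6,120,170,100,75),f(s6,210,200,80,60)])]))
```

```text
relieve 38.46 G [-0.0056 -0.0881  0.025 ] F [-6.8 -0.   3.5]
0.027 38.71 G [-0.0057 -0.0883  0.0261] F [-6.   1.7 -5.6]
0.03 38.96 G [-0.0056 -0.0883  0.0289] F [-4.3  2.  -8.3]
0.036 39.26 G [-0.0024 -0.0881  0.0367] F [ 0.2 -0.   0.7]
0.044 39.61 G [-0.0039 -0.0879  0.0446] F [ 0.2 -0.7 -0.2]
0.055 40.03 G [-0.0044 -0.0879  0.0553] F [-0.3 -0.8  0. ]
away 42.55 G [-0.1151 -0.5492  0.2799] F [ 0.2  0.1 -0.1]
diff 105 82
```

View pics/cmp2.png

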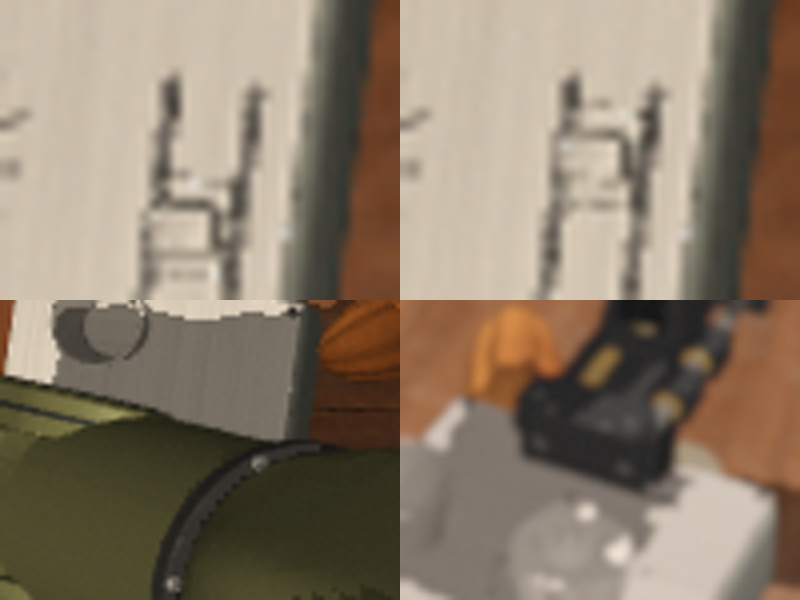

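The tab's front edge has moved from row 203 to row 130 in the 10x crop: 7.3 px, about 18 mm, so it is fully forward and stays there. The ring hasn't been touched since release and the knob mark is unchanged. Handing in.

```bash
python3 -c "
from rig import manip
print(manip.sign_off())"
```

```text
the job is handed in; nothing more can be done
None
```

I handed in the job at about 43 s: the ring is tightened against its stop at about 0.75 N m and let go, the knob mark is unmoved in the images, and the lock tab is about 18 mm forward after a second push (my first retreat pulled it back); I saw no bystander contact but did not measure their positions, and sign-off returned no verdict.

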